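# Cap a jar of guest soaps and pack it

### The arm

A 6-joint arm with a two-finger parallel gripper is mounted at the origin on the work surface. World frame = base frame: x ahead of the robot, y to its left, z up, the work surface at z = 0. Lengths are in m, angles in rad, forces in N, time in s.
With the tool pointing down it reaches from about 0.325 to 0.775 m from the base axis. Payload 5.5 kg.
Tool frame: the origin (TCP) lies between the finger pads; the fingertips stand 19 mm ahead of it and the grasp point (between the pads) is the TCP (env.tip_reach is the z of the fingertips in the tool frame, in m); z points along the fingers, y is the line along which they close (so a half turn about z gives the same grasp; the last joint's range is limited). The gripper opens to 88 mm and grips with 3 to 60 N. Pads are 20 mm wide; open, the fingers measure 115 mm over their backs; the gripper's body (75 mm by 178 mm) begins 61 mm behind the grasp point.
Start: joints at [1.132, 0.091, 1.231, -0, 1.82, -0.057], TCP at [0.224, 0.557, 0.242] pointing down, gripper open.
Joint ranges: [-2.87, 2.87], [-0.86, 2.18], [0.17, 2.46], [-1.51, 4.65], [0.06, 2.69], [-2.65, 2.65]. Speed limits (rad/s): [2.57, 2.57, 3.01, 3.14, 3.14, 3.14].

### API

Orientations are given as a unit quaternion [w, x, y, z].
In Python, from station import env, imaging gives the robot as it stands (env), with the cameras (imaging).
- The arm moves only by the shell command python3 drive.py FILE, which reads ROWS from the file FILE. ROWS is a JSON list of rows, 1 to 8 of them, each of 7 numbers: the finger opening in m, then dx, dy, dz in shares of the most that a row can go, 1 being 62.5 mm, then a rotation vector rx, ry, rz in normalised numbers (1 is pi rad); each row shifts and turns the commanded pose from where the row before left it, along the tool's axes as they then stand; what a row does not reach is not made up. A row lasts 1/8 s, in which the tool goes at most 0.0625 m and 0.188 rad, less where a joint would pass 70% of its speed; a pose out of reach is approached as far as the arm can. The fingers move at their own pace and stop on an object; the grip force is fixed at half the most. Time passes only in rows, so rows that do not move let the fingers close. It prints the time, the measured TCP pose, the force, the opening and the grip force at its end. No shift or turn number may pass 1 either way. Input that does not fit is refused with a message, and nothing moves.
- env.sense(): the state, without advancing time (a new reading comes with each control period).
- imaging.capture(name): name is "side" or "top"; returns a dict with "img" (384x512x3 uint8, red, green, blue), "mtx" (3x3 intrinsics, pixels), "eye" and "attitude" of the camera in the world. Camera axes: x right, y up, looking along -z (the intrinsics and any distortion apply to the point x, -y, -z); pixel columns grow to the right and rows downward; lengths in m; the calibration is good to about 2 mm. A picture is of the moment at which its call begins. There is no depth.
- env.hand_in(): hands the job in; it is judged then, once.
The state is a dict: "t": time; "q": joint angles; "joint_velocities": joint speeds; "tau": joint torques, N m; "position": TCP position; "eef_rot": TCP orientation; "wrist_force": force on the tool from outside, world axes, zero at the start; "moment": the same for the moment, N m; "finger_gap": finger opening in m; "gripper_force": force on a finger pad.
Only numpy, scipy, OpenCV 4.12 (cv2) and the standard library are available. Lean on these libraries where they do the work, as an engineer would, in place of code of your own. Each camera call takes 0.05 s, during which the arm holds its last target. There are 200 camera calls.

### The job

Stand the open square jar in the capping fixture and set the loose lid level on its mouth. Turn the lid backward (anticlockwise seen from above) until you feel it drop off the thread ends, then turn it forward (clockwise) until it is fully home. Finally carry the closed jar over without tipping it, stand it upright on the floor of the yellow tray and let go, leaving the two packed jars, the soap stamp and the soap bar where they are.

Things in the scene. Friction and masses are not known exactly. Their poses are not given: they have to be found in the camera images.
- jar: Open jar to be capped: clear glass holding small soaps; loose, 0.27 to 0.45 kg. Origin: centre of its underside; z up; x, y square to its flat sides. Square body 66 x 66 mm with straight sides up to 70 mm height; above, a round neck of 49 mm diameter up to the bevelled rim at 97 mm height, with a four-start screw thread of 58 mm outer diameter.
- jar_rim (a point): Centre of the jar's mouth at rim height, 97 mm above its underside; axes as the jar. The thread's four ends lie a quarter turn apart, 4 mm below the rim; from each the thread falls clockwise seen from above, 7.5 mm per quarter turn. Tightening (forward) is clockwise, backward is anticlockwise, about the vertical.
- lid: Loose screw lid: black ribbed plastic cap, 65 mm outer diameter, 22 mm high, 60 g, lying on the bench right way up (open side down). Origin: centre of its lower edge; z up. Inside are four lugs a quarter turn apart, on a 52 mm circle, 7 mm long round the circle, their lower sides 15.7 mm below the liner.
- lid_liner (a point): Centre of the liner (inner face of the lid's top), 19 mm above its lower edge. Height above jar_rim: turned backward, the lugs climb the thread (4.8 mm per rad) to about 12 mm, then drop off the thread ends to 4.9 mm; this comes within 1.7 rad. Turned forward from there, the thread draws the lid down 4.8 mm per rad to 0 (home), a hard stop about 1.3 rad from the drop.
- fixture: Capping fixture bolted to the bench: aluminium plate 150 x 112 x 8 mm, four white jaws round a square pocket of 69 x 69 mm that keeps a square jar from turning. Origin: centre of the plate's underside, under the pocket's centre; x, y square to the pocket. Pocket floor 8 mm, jaw tops 33 mm above the bench; the jaws are 14 mm thick, their upper 12 mm flares outward as a lead-in.
- tray: Yellow plastic packing tray, fixed on the bench: 320 mm (its x) by 200 mm (its y), walls 58 mm high, 4 mm thick. Origin: centre of its underside. The two packed jars stand at its +x end; the other end, from x = -150 to +60 mm, is free.
- tray_floor (a point): Centre of the tray's inner floor, 4 mm above the bench. Axes as the tray.
- packed_jar1: Closed jar of the same kind, 100 mm high, already in the tray. Origin: centre of its underside.
- packed_jar2: The second closed jar in the tray, beside the first. Origin: centre of its underside.
- soap_stamp: Wooden soap stamp: 60 x 45 mm block with a round handle, 86 mm high, standing on the bench beyond the fixture. Origin: centre of its underside.
- soap_bar: Bar of yellow soap, 75 x 52 x 32 mm, lying on the bench beyond the fixture. Origin: centre of its underside.

How it is judged:
On the way, in this order (a step that is already met when the one before it is completed fails the run):
1. the open jar stands in the pocket of the capping fixture (z of jar in the frame of fixture below 0.0105 m and horizontal distance between jar and fixture below 0.004 m and angle between jar's own z axis and vertical below 0.06 rad), for 0.2 s.
2. the lid lies level on the jar's neck and has been turned backward until its lugs ride on the thread ends (all of step 1 and horizontal distance between lid_liner and jar_rim below 0.004 m and angle between the z axis of lid and the z axis of jar, either way round below 0.08 rad and z of lid_liner in the frame of jar_rim between 0.0112 and 0.0128 m and contact force between lid and jar above 0.4 N), for 0.08 s.
3. the lid has dropped off the thread ends, ready to start (all of step 1 and horizontal distance between lid_liner and jar_rim below 0.004 m and angle between the z axis of lid and the z axis of jar, either way round below 0.08 rad and z of lid_liner in the frame of jar_rim between 0.0022 and 0.006 m), for 0.06 s.
4. the lid is turned forward fully home, the jar still in the fixture (all of step 1 and horizontal distance between lid_liner and jar_rim below 0.004 m and angle between the z axis of lid and the z axis of jar, either way round below 0.08 rad and z of lid_liner in the frame of jar_rim below 0.0009 m), for 0.2 s.
At the end, for the whole second after the job is handed in: The jar stands upright (within 3.5 degrees) and still on the tray's floor, inside its walls, with the lid screwed fully home: liner within 0.9 mm of the rim, level and centred on the neck (horizontal distance between lid_liner and jar_rim below 0.004 m and angle between the z axis of lid and the z axis of jar, either way round below 0.08 rad and z of lid_liner in the frame of jar_rim below 0.0009 m and z of jar in the frame of tray_floor between -0.003 and 0.004 m and x of jar in the frame of tray_floor between -0.125 and 0.125 m and y of jar in the frame of tray_floor between -0.068 and 0.068 m and angle between jar's own z axis and vertical below 0.06 rad and linear speed of each of jar, lid below 0.02 m/s); the robot touches nothing.
It fails at once if a packed jar, the soap stamp or the soap bar is pushed from its place by more than 15 mm (distance of any of packed_jar1, packed_jar2, soap_stamp, soap_bar from where it was at the start of the episode above 0.015 m).
It fails at once if the jar is tipped by more than 35 degrees (angle between jar's own z axis and vertical above 0.6 rad).
It also fails if it takes over 72 s, if anything falls off the work surface, if the arm or the gripper's body presses on something with over 40 N, if the wrist force passes 120 N, or if a joint passes its speed limit or range.

## Working session

There is one attempt and no reset: what is moved stays moved. The work goes in short steps, Python scripts to look and compute and a shell command to move; the robot and the scene stay as the last step left them, time stands still between calls to the robot, and variables do not carry over. Pictures are saved under pics/ and viewed, at most 12 in all, crops included, and the job is handed in when it is done.

```bash
ls; mkdir -p pics; python3 - <<'E'
from station import env, imaging
import cv2,json
for n in("side","top"):
    c=imaging.capture(n);cv2.imwrite(f"pics/{n}0.png",c["img"][:,:,::-1]);print(n,c["mtx"],c["eye"],c["attitude"],[k for k in c])
print(env.sense())
E
```

```text
drive.py
pics
station.py
side [[362.89376906   0.         257.52351885]
 [  0.         362.89376906 193.40731874]
 [  0.           0.           1.        ]] [ 0.35721501 -0.85136617  0.65827839] [ 0.8685941   0.47871705 -0.06065825 -0.11267141] ['img', 'mtx', 'eye', 'attitude']
top [[433.13982364   0.         251.39066052]
 [  0.         433.13982364 193.41902167]
 [  0.           0.           1.        ]] [0.38693902 0.04922987 1.20683093] [-0.69924421 -0.05346496  0.06586132  0.7098319 ] ['img', 'mtx', 'eye', 'attitude']
{'t': 0.1, 'q': array([ 1.13230704e+00,  9.17933072e-02,  1.23172818e+00,  1.10531420e-05,
        1.81978498e+00, -5.67279669e-02]), 'joint_velocities': array([ 0.0006267 , -0.00037328, -0.00306238,  0.00031969,  0.00026009,
       -0.00062955]), 'tau': array([ 1.81114679e-03, -4.47861028e+01, -4.07567775e+01,  6.99879485e-02,
        2.85524782e-02, -1.01458013e-04]), 'position': array([0.2234547 , 0.55660293, 0.24063514]), 'eef_rot': array([-2.15209275e-04,  1.89722230e-01,  9.81837431e-01, -8.29456503e-04]), 'wrist_force': array([ 0.92727966,  0.33334101, -0.06984167]), 'moment': array([ 0.00534235,  0.03352991, -0.05034358]), 'gripper_force': 0.0, 'finger_gap': 0.08791495148330408}
```

View pics/top0.png

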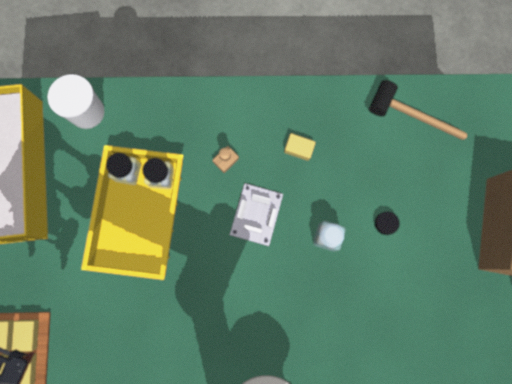

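View pics/side0.png

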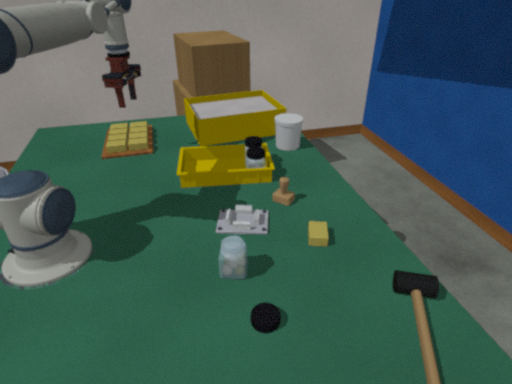

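Top view: tray at about (133,213), packed jars at (120,165) and (156,170), fixture at (257,214), jar at (331,235), lid at (387,222), stamp at (225,158), soap at (300,146). I'll zoom in on the work area.

```bash
cat > h.py <<'E'
import numpy as np,cv2
from scipy.spatial.transform import Rotation as R
from station import env, imaging
def rot(q): return R.from_quat(np.r_[q[1:],q[0]])
def ray(c,uv):
    d=np.linalg.inv(c["mtx"])@np.r_[uv,1.0]
    return np.array(c["eye"]),rot(c["attitude"]).apply(d*[1,-1,-1])
def onplane(c,uv,z):
    e,d=ray(c,uv); return e+d*(z-e[2])/d[2]
def tri(c1,u1,c2,u2):
    (e1,d1),(e2,d2)=ray(c1,u1),ray(c2,u2)
    s=np.linalg.lstsq(np.c_[d1,-d2],e2-e1,rcond=None)[0]
    a,b=e1+s[0]*d1,e2+s[1]*d2
    return (a+b)/2,np.linalg.norm(a-b)
def proj(c,p):
    v=rot(c["attitude"]).inv().apply(np.array(p)-c["eye"])*[1,-1,-1]
    u=c["mtx"]@v; return u[:2]/u[2]
E
python3 - <<'E'
import cv2
a=cv2.imread("pics/top0.png");b=cv2.imread("pics/side0.png")
cv2.imwrite("pics/tc.png",cv2.resize(a[170:270,225:405],None,fx=4.4,fy=4.4,interpolation=cv2.INTER_CUBIC))
cv2.imwrite("pics/sc.png",cv2.resize(b[195:340,205:300],None,fx=4,fy=4,interpolation=cv2.INTER_CUBIC))
E
```

```text
(no output)
```

View pics/tc.png

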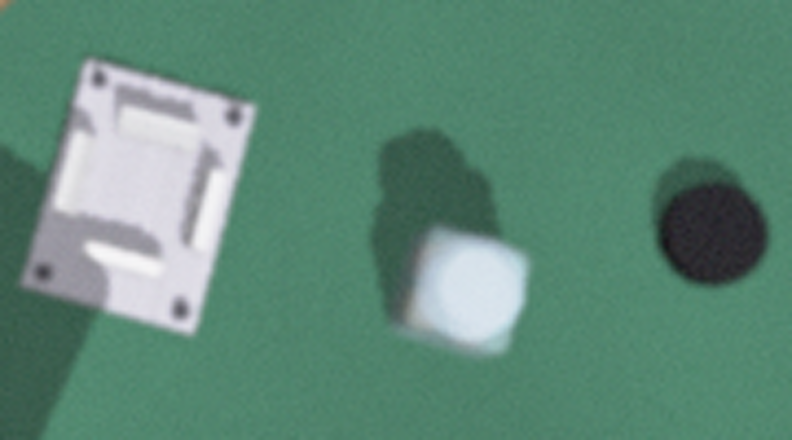

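View pics/sc.png

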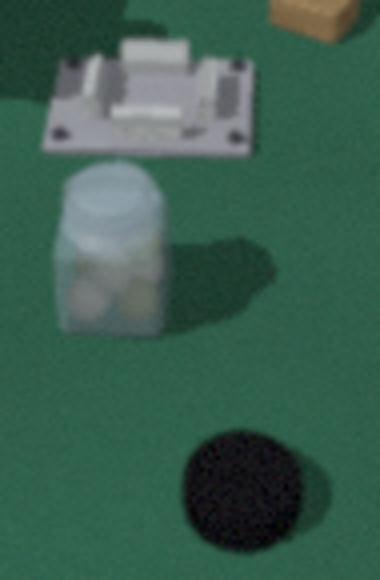

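```bash
python3 - <<'E'
from h import *
t=imaging.capture("top");s=imaging.capture("side")
T=lambda p:(np.array(p)+.5)/4.4-.5+[225,170]
S=lambda p:(np.array(p)+.5)/4-.5+[205,195]
P=lambda n,v:print(n,np.round(v,4))
pt=[onplane(t,T(p),.008) for p in [(88,60),(255,105),(194,335),(22,285)]]
P("fix top",np.mean(pt,0)); P("angles",[np.arctan2(*(pt[i]-pt[j])[1::-1]) for i,j in((0,3),(1,2),(0,1),(3,2))])
P("len",[np.linalg.norm(pt[i]-pt[j]) for i,j in((0,3),(1,2),(0,1),(3,2))])
P("fix bolts",np.mean([onplane(t,T(p),.008) for p in [(98,78),(233,117),(180,308),(43,272)]],0))
P("fix side bolts",np.mean([onplane(s,S(p),.008) for p in [(75,65),(239,66),(236,137),(60,133)]],0))
# plate mask
for n,c,box in(("top",t,(170,270,225,290)),("side",s,(200,240,210,275))):
    y0,y1,x0,x1=box;h=cv2.cvtColor(c["img"],cv2.COLOR_RGB2HSV)
    m=(h[y0:y1,x0:x1,1]<60).astype(np.uint8)
    k=max(cv2.findContours(m,0,1)[0],key=cv2.contourArea)
    r=cv2.boxPoints(cv2.minAreaRect(k))+[x0,y0];P(n+" rect",r)
    if n=="top":
        q=[onplane(c,p,.008) for p in r];P("c",np.mean(q,0));P("edge",[q[1]-q[0],q[2]-q[1]])
# lid
for n,c,box in(("top",t,(200,245,365,410)),("side",s,(295,340,240,290))):
    y0,y1,x0,x1=box;m=(c["img"][y0:y1,x0:x1].max(2)<45).astype(np.uint8)
    k=max(cv2.findContours(m,0,1)[0],key=cv2.contourArea);e=cv2.fitEllipse(cv2.convexHull(k))
    P(n+" lid",(*np.add(e[0],[x0,y0]),*e[1]));P("lid z22",onplane(c,np.add(e[0],[x0,y0]),.022 if n=="top" else .014))
# jar
P("rim",onplane(t,T((478,295)),.097))
P("rim r",[onplane(t,T(p),.097) for p in((430,293),(527,293),(478,245),(478,343))])
sh=[onplane(t,T(p),.07) for p in((433,228),(530,258),(505,355))]
P("sh",sh);P("shc",(sh[0]+sh[2])/2);P("e",[sh[0]-sh[1],sh[1]-sh[2]])
P("jar side base",[onplane(s,S(p),0) for p in((62,332),(163,334))])
P("jar side rim",onplane(s,S((114,195)),.097))
b=proj(s,env.sense()["position"]);P("tcp proj",b)
hsv=cv2.cvtColor(t["img"],cv2.COLOR_RGB2HSV)
m=cv2.inRange(hsv,(20,150,80),(32,255,255))[130:290,75:195]
k=max(cv2.findContours(m,0,1)[0],key=cv2.contourArea);r=cv2.boxPoints(cv2.minAreaRect(k))+[75,130];P("tray rect",r)
q=[onplane(t,p,.058) for p in r];P("tray c",np.mean(q,0));P("e",[q[1]-q[0],q[2]-q[1]])
E
```

```text
fix top [0.5331 0.0134 0.008 ]
angles [-0.2941 -0.2836  1.2896  1.2735]
len [0.1497 0.1515 0.1106 0.1122]
fix bolts [0.5345 0.0142 0.008 ]
fix side bolts [0.5366 0.0139 0.008 ]
top rect [[228.2006 235.2779]
 [243.086  181.6905]
 [283.9341 193.0373]
 [269.0487 246.6246]]
c [0.5333 0.0142 0.008 ]
edge [[ 0.1502 -0.0431  0.    ]
 [-0.034  -0.1144  0.    ]]
side rect [[214.9314 232.9519]
 [215.6205 203.3168]
 [268.3362 204.5427]
 [267.647  234.1778]]
top lid [380.5527 223.6798   9.7044  16.5796]
lid z22 [ 0.4995 -0.3279  0.022 ]
side lid [265.4974 317.4714  29.6832  30.7864]
lid z22 [ 0.5039 -0.3538  0.014 ]
rim [ 0.4608 -0.1799  0.097 ]
rim r [[ 0.4624 -0.1519  0.097 ]
 [ 0.4615 -0.2086  0.097 ]
 [ 0.49   -0.1813  0.097 ]
 [ 0.433  -0.1786  0.097 ]]
sh [[ 0.5031 -0.1603  0.07  ]
 [ 0.4842 -0.2178  0.07  ]
 [ 0.4268 -0.1999  0.07  ]]
shc [ 0.465  -0.1801  0.07  ]
e [[ 0.0189  0.0575  0.    ]
 [ 0.0574 -0.018   0.    ]]
jar side base [[ 0.4308 -0.1984  0.    ]
 [ 0.4911 -0.2161  0.    ]]
jar side rim [ 0.4687 -0.1922  0.097 ]
tcp proj [126.5961  97.5147]
tray rect [[ 81.2269 268.7089]
 [102.1579 141.22  ]
 [184.0985 154.6729]
 [163.1674 282.1618]]
tray c [0.5421 0.3436 0.058 ]
e [[ 0.3425 -0.0399  0.    ]
 [-0.0406 -0.2236 -0.    ]]
```

Units first: shifts go in shares of 62.5 mm and turns go in shares of pi rad. So -0.042 m is -0.672, -0.036 m is -0.576.

```bash
cat >> h.py <<'E'
def togo(x,y,z,psi=None):
    s=env.sense();r=rot(s["eef_rot"]);d=r.inv().apply(np.array([x,y,z])-s["position"])
    ty=r.apply([0,1,0]);p=np.arctan2(ty[1],ty[0])
    print("t",s["t"],"pos",np.round(s["position"],4),"psi",round(p,4),"tool d",np.round(d,4),"tilt",np.round(r.apply([0,0,1])[:2],4),"rz",None if psi is None else round(p-psi,4),"F",np.round(s["wrist_force"],1),"q6",round(s["q"][5],3),"gap",round(s["finger_gap"],4))
E
echo '[[0.088,-0.576,-0.672,0,0,0,0],[0.088,-0.576,-0.672,0,0,0,0],[0.088,-0.576,-0.672,0,0,0,0],[0.088,-0.576,-0.672,0,0,0,0],[0.088,-0.576,-0.672,0,0,0,0],[0.088,-0.576,-0.672,0,0,0,0],[0.088,-0.576,-0.672,0,0,0,0]]' > mv.in && python3 drive.py mv.in
python3 - <<'E'
from h import *
togo(.465,-.179,.2,-.29)
t=imaging.capture("top");T=lambda p:(np.array(p)+.5)/4.4-.5+[225,170]
print("lid",onplane(t,T((713,233)),.022))
g=t["img"][200:245,365:410]
h=cv2.cvtColor(g,cv2.COLOR_RGB2HSV); print(g[22,22],g[10,17])
m=((g.max(2)<75)&(h[...,1]<70)).astype(np.uint8)
k=max(cv2.findContours(m,0,1)[0],key=cv2.contourArea);e=cv2.minEnclosingCircle(k);print(e,cv2.fitEllipse(k),onplane(t,np.add(e[0],[365,200]),.022))
E
```

```text
t: 1.08
position: [0.348, 0.1884, 0.2416]
eef_rot: [0.0, 0.19, 0.982, 0.0]
wrist_force: [0.7, 1.2, 0.6]
finger_gap: 0.0882
gripper_force: 0.0
t 1.075 pos [0.348  0.1884 0.2416] psi 1.1895 tool d [-0.2453 -0.2975  0.0416] tilt [0.0005 0.0001] rz 1.4795 F [0.7 1.2 0.6] q6 -0.779 gap 0.0882
lid [ 0.50227901 -0.34501732  0.022     ]
[47 47 49] [55 90 75]
((21.700000762939453, 22.233333587646484), 11.911345481872559) ((21.66220474243164, 22.485671997070312), (21.516189575195312, 23.080245971679688), 103.37860107421875) [ 0.5032028  -0.34519486  0.022     ]
```

Scaled: -0.0425 m is -0.68, -0.035 m is -0.56.

```bash
echo '[[0.088,-0.56,-0.68,0.096,0,0,0],[0.088,-0.56,-0.68,0.096,0,0,0],[0.088,-0.56,-0.68,0.096,0,0,0],[0.088,-0.56,-0.68,0.096,0,0,0],[0.088,-0.56,-0.68,0.096,0,0,0],[0.088,-0.56,-0.68,0.096,0,0,0],[0.088,-0.56,-0.68,0.096,0,0,0]]' > mv.in && python3 drive.py mv.in >/dev/null
echo '[[0.088,0,0,0,0,0,0.0589],[0.088,0,0,0,0,0,0.0589],[0.088,0,0,0,0,0,0.0589],[0.088,0,0,0,0,0,0.0589],[0.088,0,0,0,0,0,0.0589],[0.088,0,0,0,0,0,0.0589],[0.088,0,0,0,0,0,0.0589],[0.088,0,0,0,0,0,0.0589]]' > mv.in && python3 drive.py mv.in >/dev/null
python3 - <<'E'
from h import *
togo(.465,-.179,.055,-.295)
s=imaging.capture("side");t=imaging.capture("top")
print(proj(s,env.sense()["position"]+[0,0,-.019]),proj(s,[.465,-.179,.097]),proj(t,env.sense()["position"]))
a=cv2.resize(s["img"][150:290,180:290],None,fx=4,fy=4,interpolation=2);b=cv2.resize(t["img"][170:310,265:365],None,fx=4,fy=4,interpolation=2)
cv2.imwrite("pics/g1.png",np.hstack([a,b])[:,:,::-1])
E
```

```text
t 3.0 pos [ 0.4645 -0.177   0.1994] psi -0.297 tool d [-0.0018  0.0012  0.1444] tilt [-0.0003  0.0002] rz -0.002 F [-0.  -0.2 -0.2] q6 -0.136 gap 0.088
[228.55885985 211.33610961] [230.50192444 240.17364957] [340.83650365 232.03807855]
```

View pics/g1.png

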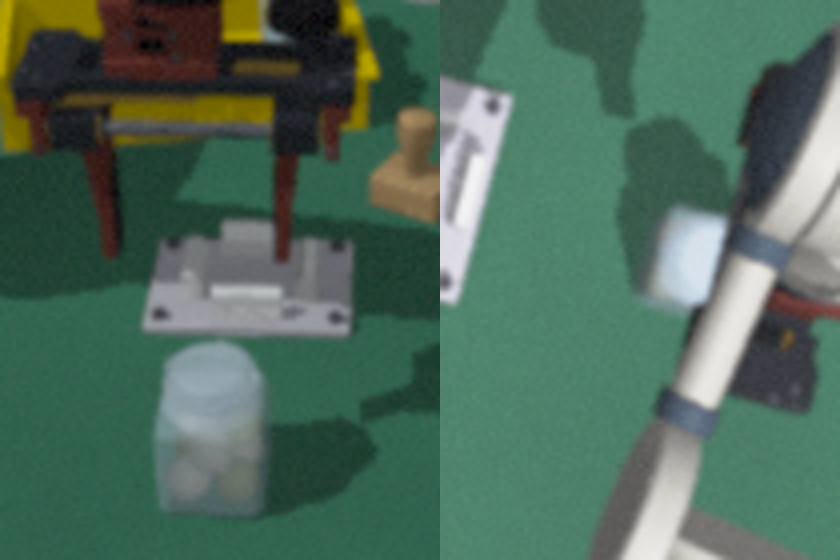

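Scaled: 0.03 m is 0.48, 0.005 m is 0.08.

```bash
echo '[[0.088,-0.024,0.08,0.48,0,0,0],[0.088,0,0,0.48,0,0,0],[0.088,0,0,0.48,0,0,0],[0.088,0,0,0.48,0,0,0],[0.088,0,0,0.392,0,0,0],[0.088,0,0,0,0,0,0]]' > mv.in && python3 drive.py mv.in ; echo '[[0.05,0,0,0,0,0,0],[0.05,0,0,0,0,0,0],[0.05,0,0,0,0,0,0],[0.05,0,0,0,0,0,0],[0.05,0,0,0,0,0,0],[0.05,0,0,0,0,0,0]]' > mv.in && python3 drive.py mv.in
```

```text
t: 3.85
position: [0.4674, -0.1794, 0.0528]
eef_rot: [-0.002, 0.801, 0.598, -0.001]
wrist_force: [-0.4, -0.0, 0.4]
finger_gap: 0.0877
gripper_force: 0.0
t: 4.6
position: [0.4689, -0.1804, 0.0566]
eef_rot: [0.0, 0.802, 0.597, 0.0]
wrist_force: [-3.4, 0.6, 6.3]
finger_gap: 0.0663
gripper_force: 29.9
```

Scaled: -0.04 m is -0.64, -0.02 m is -0.32.

```bash
echo '[[0.05,0,0,-0.32,0,0,0],[0.05,0,0,-0.64,0,0,0],[0.05,0,0,-0.32,0,0,0],[0.05,0,0,0,0,0,0]]' > mv.in && python3 drive.py mv.in; python3 - <<'E'
from h import *
togo(.535,.014,.136,-.285)
E
```

```text
t: 5.1
position: [0.4698, -0.1806, 0.1372]
eef_rot: [0.002, 0.802, 0.597, 0.001]
wrist_force: [1.3, 0.3, -4.6]
finger_gap: 0.0659
gripper_force: 29.9
t 5.1 pos [ 0.4698 -0.1806  0.1372] psi -0.2909 tool d [0.2051 0.0067 0.0012] tilt [ 0.0038 -0.0017] rz -0.0059 F [ 1.3  0.3 -4.6] q6 -0.144 gap 0.0659
```

Scaled: 0.045 m is 0.72, 0.03 m is 0.48, -0.005 rad / 3.1416 = -0.0016.

```bash
echo '[[0.05,0.48,0.016,0,0,0,0],[0.05,0.72,0.032,0,0,0,0],[0.05,0.72,0.032,0,0,0,0],[0.05,0.72,0.016,0,0,0,0],[0.05,0.48,0.016,0,0,0,0],[0.05,0.16,0,0,0,0,-0.0016],[0.05,0,0,0,0,0,0],[0.05,0,0,0,0,0,0]]' > mv.in && python3 drive.py mv.in>/dev/null; python3 - <<'E'
from h import *
togo(.535,.014,.065,-.285)
s=imaging.capture("side");t=imaging.capture("top")
p=env.sense()["position"];print(proj(s,p+[0,0,-.055]),proj(s,[.535,.014,.033]),proj(t,p+[0,0,.04]),proj(t,[.535,.014,.033]))
a=cv2.resize(s["img"][145:245,200:285],None,fx=4.6,fy=4.6,interpolation=2);b=cv2.resize(t["img"][170:270,215:300],None,fx=4.6,fy=4.6,interpolation=2)
cv2.imwrite("pics/g2.png",np.hstack([a,b])[:,:,::-1])
E
```

```text
t 6.1 pos [0.5339 0.0132 0.1346] psi -0.2871 tool d [0.0012 0.0009 0.0696] tilt [-0.0009 -0.0005] rz -0.0021 F [ 0.5 -0.1 -3.2] q6 0.248 gap 0.066
[241.37124727 199.64627706] [242.0274338  212.66594245] [258.42878485 205.10011903] [256.43527572 212.14140213]
```

View pics/g2.png

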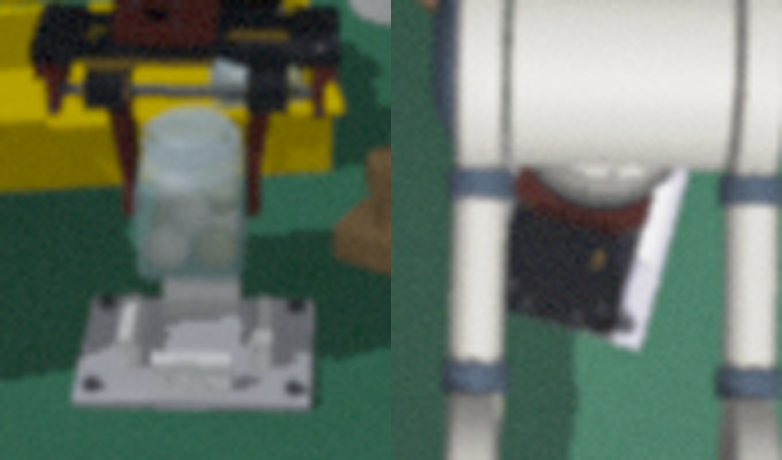

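```bash
python3 - <<'E'
from h import *
s=imaging.capture("side");p=env.sense()["position"]
a=-.287;X=np.array([np.cos(a),np.sin(a),0]);Y=np.array([-X[1],X[0],0])
C=lambda uv:(np.array(uv)-[200,145])*4.6
b=p-[0,0,.0555]
for n,d in(("nearbotL",-.033*X-.033*Y),("nearbotR",.033*X-.033*Y),("rim",[0,0,.097]),("rimL",[0,0,.097]-.0245*X),("rimR",[0,0,.097]+.0245*X),("shL",-.033*X-.033*Y+[0,0,.07]),("shR",.033*X-.033*Y+[0,0,.07])):print(n,C(proj(s,b+d)))
f=np.array([.535,.014,0])
for i,j in((-1,1),(1,1),(1,-1),(-1,-1)):print("corner",C(proj(s,f+[0,0,.008]+i*.075*X+j*.056*Y)),"swapped",C(proj(s,f+[0,0,.008]+i*.056*X+j*.075*Y)))
print("nearjaw top",C(proj(s,f-.0415*Y+[0,0,.033])),"far",C(proj(s,f+.0415*Y+[0,0,.033])))
print("L jaw",C(proj(s,f-.0415*X+[0,0,.033])),"R",C(proj(s,f+.0415*X+[0,0,.033])))
E
```

```text
nearbotL [133.17792973 280.42953409]
nearbotR [240.35318376 282.04712259]
rim [186.12377297 116.71737911]
rimL [145.415764   116.21154365]
rimR [226.88558268 117.2238831 ]
shL [127.91590624 182.81073862]
shR [239.13914921 184.31338351]
corner [ 90.28523235 292.02880232] swapped [120.83152762 276.85644334]
corner [309.50358148 295.38104001] swapped [282.24701998 279.28380408]
corner [308.13207829 397.63793271] swapped [277.02331239 416.32067969]
corner [ 69.12377191 393.58755791] swapped [ 95.78855877 413.19301174]
nearjaw top [188.91960221 349.65283418] far [197.45562592 275.28843239]
L jaw [129.34141223 310.26657906] R [257.4439811  312.26216335]
```

Scaled: 0.02 m is 0.32, 0.0015 m is 0.024.

```bash
echo '[[0.05,0.016,0.024,0.32,0,0,0],[0.05,0,0,0.32,0,0,0],[0.05,0,0,0.08,0,0,0],[0.05,0,0,0.048,0,0,0],[0.05,0,0,0,0,0,0]]' > mv.in && python3 drive.py mv.in; echo '[[0.05,0,0,0.08,0,0,0],[0.05,0,0,0.064,0,0,0]]' > mv.in && python3 drive.py mv.in; echo '[[0.05,0,0,0.064,0,0,0],[0.05,0,0,0.048,0,0,0]]' > mv.in && python3 drive.py mv.in
```

```text
t: 6.88
position: [0.5361, 0.0148, 0.0873]
eef_rot: [0.0, 0.801, 0.599, 0.0]
wrist_force: [-1.0, 0.7, -2.9]
finger_gap: 0.0656
gripper_force: 29.9
t: 7.12
position: [0.5361, 0.0147, 0.0782]
eef_rot: [0.0, 0.801, 0.599, 0.0]
wrist_force: [-0.2, -0.0, -4.2]
finger_gap: 0.0661
gripper_force: 29.9
t: 7.38
position: [0.5362, 0.0147, 0.0766]
eef_rot: [0.001, 0.801, 0.599, 0.001]
wrist_force: [-19.3, 0.0, 31.2]
finger_gap: 0.066
gripper_force: 29.9
```

Scaled: -0.005 m is -0.08, -0.001 m is -0.016.

```bash
echo '[[0.05,0,-0.016,-0.08,0,0,0],[0.05,0,-0.016,-0.016,0,0,0],[0.05,0,0,0,0,0,0]]' > mv.in && python3 drive.py mv.in; echo '[[0.05,0,0,0.048,0,0,0],[0.05,0,0,0.048,0,0,0],[0.05,0,0,0,0,0,0]]' > mv.in && python3 drive.py mv.in
```

```text
t: 7.75
position: [0.5344, 0.0153, 0.0772]
eef_rot: [0.0, 0.801, 0.599, 0.0]
wrist_force: [-0.2, -1.0, 0.4]
finger_gap: 0.066
gripper_force: 29.9
t: 8.12
position: [0.5333, 0.0154, 0.0696]
eef_rot: [-0.001, 0.801, 0.599, -0.001]
wrist_force: [0.4, -1.4, -4.6]
finger_gap: 0.0661
gripper_force: 29.9
```

Scaled: 0.003 m is 0.048, 0.002 m is 0.032.

```bash
echo '[[0.05,0,0,0.048,0,0,0],[0.05,0,0,0.032,0,0,0],[0.05,0,0,0,0,0,0]]' > mv.in && python3 drive.py mv.in; echo '[[0.05,0,0,0.016,0,0,0],[0.05,0,0,0.016,0,0,0],[0.05,0,0,0,0,0,0]]' > mv.in && python3 drive.py mv.in
```

```text
t: 8.5
position: [0.5339, 0.0153, 0.0657]
eef_rot: [-0.0, 0.801, 0.599, -0.0]
wrist_force: [-0.4, -1.1, -4.0]
finger_gap: 0.0659
gripper_force: 29.9
t: 8.88
position: [0.5342, 0.0152, 0.0646]
eef_rot: [0.0, 0.801, 0.599, 0.0]
wrist_force: [-0.8, -2.5, -0.7]
finger_gap: 0.0658
gripper_force: 29.9
```

Scaled: 0.001 m is 0.016.

```bash
echo '[[0.05,0,0,0.016,0,0,0],[0.088,0,0,0,0,0,0],[0.088,0,0,0,0,0,0],[0.088,0,0,0,0,0,0],[0.088,0,0,0,0,0,0]]' > mv.in && python3 drive.py mv.in; echo '[[0.088,0,0,-0.48,0,0,0],[0.088,0,0,-0.64,0,0,0],[0.088,0,0,-0.8,0,0,0],[0.088,0,0,-0.64,0,0,0]]' > mv.in && python3 drive.py mv.in ; python3 - <<'E'
from h import *
togo(.503,-.346,.12)
E
```

```text
t: 9.5
position: [0.5341, 0.0154, 0.0631]
eef_rot: [-0.0, 0.801, 0.599, 0.0]
wrist_force: [-0.3, 0.9, 0.8]
finger_gap: 0.0877
gripper_force: 0.0
t: 10.0
position: [0.5342, 0.0154, 0.2254]
eef_rot: [0.0, 0.801, 0.599, 0.001]
wrist_force: [0.1, -0.9, -0.3]
finger_gap: 0.0879
gripper_force: 0.0
t 10.0 pos [0.5342 0.0154 0.2254] psi -0.2859 tool d [-0.3556  0.0718  0.1053] tilt [0.0017 0.    ] rz None F [ 0.1 -0.9 -0.3] q6 0.251 gap 0.0879
```

```bash
python3 - <<'E'
from h import *
for n,box,th in(("top",(200,245,365,410),75),("side",(295,345,240,290),60)):
    c=imaging.capture(n);y0,y1,x0,x1=box;g=c["img"][y0:y1,x0:x1];h=cv2.cvtColor(g,cv2.COLOR_RGB2HSV)
    m=((g.max(2)<th)&((h[...,1]<90)|(g.max(2)<40))).astype(np.uint8)
    k=max(cv2.findContours(m,0,1)[0],key=cv2.contourArea);x,y,w,hh=cv2.boundingRect(k)
    print(n,"obs bbox centre",x+x0+(w-1)/2,y+y0+(hh-1)/2,"size",w,hh)
    a=np.linspace(0,6.28,60)
    P=np.array([proj(c,[.503+.0325*np.cos(i),-.346+.0325*np.sin(i),z]) for z in(0,.022) for i in a])
    print("pred",(P.min(0)+P.max(0))/2,np.ptp(P,axis=0), "d/dx",proj(c,[.513,-.346,.02])-proj(c,[.503,-.346,.02]),"d/dy",proj(c,[.503,-.336,.02])-proj(c,[.503,-.346,.02]))
E
```

```text
top obs bbox centre 386.5 222.5 size 24 24
pred [385.8201057  222.64973885] [25.80037664 24.08088808] d/dx [-0.24906191 -3.60325074] d/dy [-3.5980102  0.0531871]
side obs bbox centre 265.5 317.5 size 30 30
pred [264.16737197 316.05538328] [30.08463939 31.18057878] d/dx [ 4.43864776 -0.95766486] d/dy [-1.22878543 -3.59166035]
```

Scaled: -0.0445 m is -0.712, 0.009 m is 0.144.

```bash
echo '[[0.088,-0.712,0.144,0.112,0,0,0],[0.088,-0.712,0.144,0.112,0,0,0],[0.088,-0.712,0.144,0.112,0,0,0],[0.088,-0.712,0.144,0.112,0,0,0],[0.088,-0.712,0.144,0.112,0,0,0],[0.088,-0.712,0.144,0.112,0,0,0],[0.088,-0.712,0.144,0.112,0,0,0],[0.088,-0.712,0.144,0.112,0,0,0]]' > mv.in && python3 drive.py mv.in >/dev/null; python3 - <<'E'
from h import *
togo(.503,-.346,.0215)
t=imaging.capture("top");s=imaging.capture("side")
print(proj(t,[.534,.015,.105]),proj(s,[.534,.015,.105]))
a=cv2.resize(s["img"][170:340,205:300],None,fx=3.5,fy=3.5,interpolation=2)
b=cv2.resize(t["img"][170:255,225:290],None,fx=7,fy=7,interpolation=2)
cv2.imwrite("pics/g3.png",np.hstack([a,b[:a.shape[0]]])[:,:,::-1])
E
```

```text
t 11.1 pos [ 0.5022 -0.3477  0.1656] psi -0.286 tool d [0.0018 0.0005 0.1441] tilt [-0.001  0.001] rz None F [ 0.6 -0.1 -0.2] q6 -0.375 gap 0.0879
[256.82971114 209.00742089] [240.97633003 192.03736752]
```

View pics/g3.png

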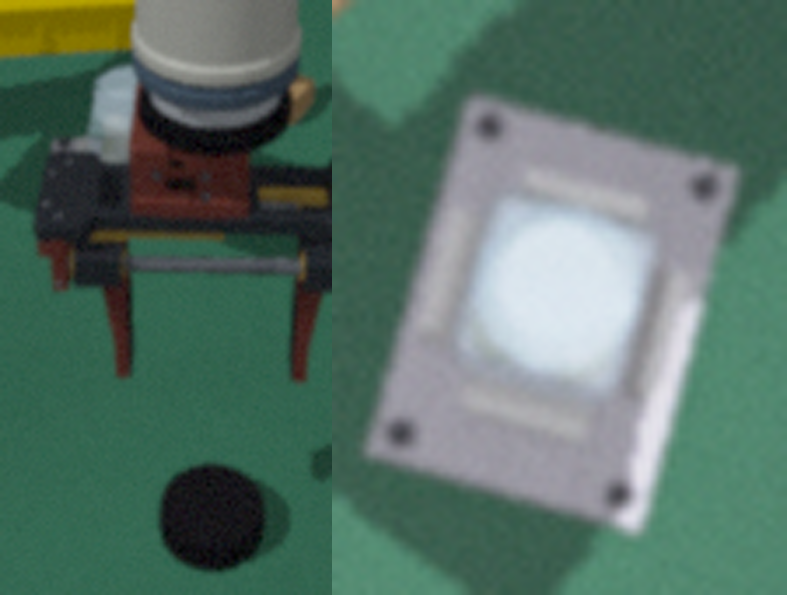

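The jar stands in the pocket with its rim near (225,297) in the right crop, and the lid is centred between the fingertips. Next I go down onto the lid.

Scaled: 0.035 m is 0.56, 0.03 m is 0.48.

```bash
echo '[[0.088,-0.016,0.032,0.56,0,0,0],[0.088,0,0,0.56,0,0,0],[0.088,0,0,0.56,0,0,0],[0.088,0,0,0.48,0,0,0],[0.088,0,0,0.128,0,0,0],[0.088,0,0,0,0,0,0]]' > mv.in && python3 drive.py mv.in; echo '[[0.05,0,0,0,0,0,0],[0.05,0,0,0,0,0,0],[0.05,0,0,0,0,0,0],[0.05,0,0,0,0,0,0],[0.05,0,0,0,0,0,0],[0.05,0,0,0,0,0,0]]' > mv.in && python3 drive.py mv.in
```

```text
t: 11.95
position: [0.5043, -0.3475, 0.024]
eef_rot: [-0.0, 0.801, 0.599, -0.0]
wrist_force: [0.2, -1.1, -0.2]
finger_gap: 0.0877
gripper_force: 0.0
t: 12.7
position: [0.5048, -0.3484, 0.0254]
eef_rot: [0.001, 0.801, 0.599, 0.0]
wrist_force: [-0.7, 0.7, 6.2]
finger_gap: 0.0647
gripper_force: 30.0
```

Scaled: -0.045 m is -0.72, -0.04 m is -0.64.

```bash
echo '[[0.05,0,0,-0.32,0,0,0],[0.05,0,0,-0.64,0,0,0],[0.05,0,0,-0.72,0,0,0],[0.05,0,0,-0.64,0,0,0],[0.05,0,0,0,0,0,0]]' > mv.in && python3 drive.py mv.in; python3 - <<'E'
from h import *
togo(.534,.015,.165,-.286)
s=imaging.capture("side");p=env.sense()["position"]
y,x=np.round(proj(s,p)[::-1]).astype(int);print(x,y,proj(s,p+[0,0,-.0065]))
g=s["img"][y-10:y+40,x-35:x+35];m=(g.max(2)<60).astype(np.uint8)
cv2.imwrite("pics/g4.png",cv2.resize(s["img"][y-40:y+50,x-50:x+50],None,fx=5,fy=5,interpolation=2)[:,:,::-1])
E
```

```text
t: 13.32
position: [0.5058, -0.3491, 0.1749]
eef_rot: [0.004, 0.801, 0.599, 0.001]
wrist_force: [0.4, 0.6, -1.3]
finger_gap: 0.065
gripper_force: 30.0
t 13.325 pos [ 0.5058 -0.3491  0.1749] psi -0.286 tool d [ 0.3573 -0.0757  0.0081] tilt [ 0.0069 -0.0053] rz -0.0 F [ 0.4  0.6 -1.3] q6 -0.374 gap 0.065
266 261 [266.02600521 263.76369009]
```

View pics/g4.png

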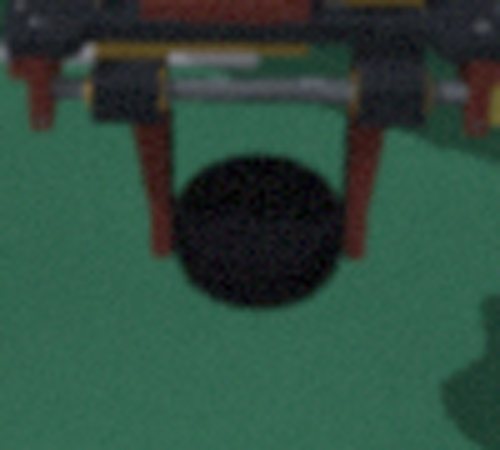

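Scaled: 0.055 m is 0.88, -0.011 m is -0.176.

```bash
echo '[[0.05,0.48,-0.112,0,0,0,0],[0.05,0.8,-0.176,0,0,0,0],[0.05,0.88,-0.176,0,0,0,0],[0.05,0.88,-0.176,0,0,0,0],[0.05,0.88,-0.176,0,0,0,0],[0.05,0.88,-0.176,0,0,0,0],[0.05,0.64,-0.128,0,0,0,0],[0.05,0.24,-0.064,0,0,0,0]]' > mv.in && python3 drive.py mv.in>/dev/null;  echo '[[0.05,0,0,0.16,0,0,0],[0.05,0,0,0,0,0,0]]' > mv.in && python3 drive.py mv.in >/dev/null; python3 - <<'E'
from h import *
togo(.534,.015,.14,-.286)
s=imaging.capture("side");p=env.sense()["position"]
y,x=180,241
print(proj(s,p-[0,0,.0144]),proj(s,[.534,.015,.105]))
cv2.imwrite("pics/g5.png",cv2.resize(s["img"][y-50:y+50,x-50:x+50],None,fx=5,fy=5,interpolation=2)[:,:,::-1])
E
```

```text
t 14.625 pos [0.5327 0.0121 0.157 ] psi -0.2873 tool d [0.0031 0.0005 0.017 ] tilt [-0.0034 -0.0006] rz -0.0013 F [-0.5 -0.1 -0.9] q6 0.247 gap 0.0653
[240.48877267 181.04652243] [240.97633003 192.03736752]
```

View pics/g5.png

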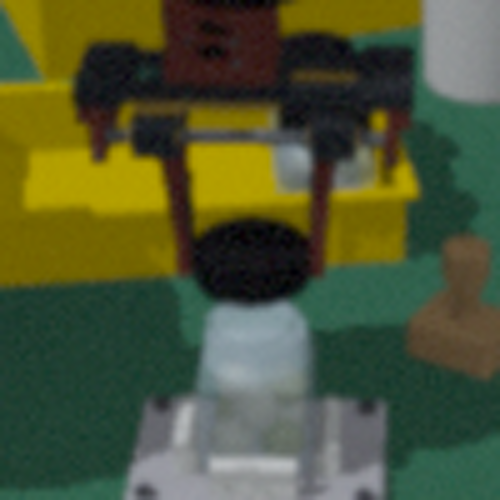

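Scaled: 0.012 m is 0.192, 0.01 m is 0.16.

```bash
echo '[[0.05,0.056,0.024,0,0,0,0],[0.05,0,0,0.192,0,0,0],[0.05,0,0,0.16,0,0,0],[0.05,0,0,0.064,0,0,0],[0.05,0,0,0,0,0,0]]' > mv.in && python3 drive.py mv.in; echo '[[0.05,0,0,0.048,0,0,0],[0.05,0,0,0.032,0,0,0],[0.05,0,0,0,0,0,0]]' > mv.in && python3 drive.py mv.in
```

```text
t: 15.3
position: [0.5356, 0.0164, 0.1325]
eef_rot: [-0.0, 0.801, 0.599, -0.0]
wrist_force: [-0.6, 1.0, 0.0]
finger_gap: 0.0655
gripper_force: 30.0
t: 15.68
position: [0.5359, 0.0164, 0.1281]
eef_rot: [-0.0, 0.801, 0.599, -0.0]
wrist_force: [0.0, -0.5, -0.2]
finger_gap: 0.0651
gripper_force: 30.0
```

Scaled: 0.002 m is 0.032, -0.0014 m is -0.0224.

```bash
echo '[[0.05,-0.0224,-0.0096,0.016,0,0,0],[0.05,0,0,0.032,0,0,0],[0.05,0,0,0,0,0,0]]' > mv.in && python3 drive.py mv.in; echo '[[0.05,0,0,0.032,0,0,0],[0.05,0,0,0.016,0,0,0]]' > mv.in && python3 drive.py mv.in
```

```text
t: 16.05
position: [0.5348, 0.0151, 0.1249]
eef_rot: [-0.0, 0.801, 0.599, -0.0]
wrist_force: [1.1, 0.2, -0.2]
finger_gap: 0.0648
gripper_force: 30.0
t: 16.3
position: [0.5351, 0.0152, 0.123]
eef_rot: [0.0, 0.801, 0.599, 0.0]
wrist_force: [-2.7, 0.0, 7.0]
finger_gap: 0.0648
gripper_force: 30.0
```

Scaled: 0.001 m is 0.016.

```bash
echo '[[0.05,0,0,0.016,0,0,0],[0.05,0,0,0,0,0,0]]' > mv.in && python3 drive.py mv.in
```

```text
t: 16.55
position: [0.5352, 0.0152, 0.123]
eef_rot: [0.0, 0.801, 0.599, 0.001]
wrist_force: [-3.3, 0.5, 7.2]
finger_gap: 0.0652
gripper_force: 30.0
```

Units first: shifts go in shares of 62.5 mm and turns go in shares of pi rad. So -0.0006 m is -0.0096, -0.06 rad / 3.1416 = -0.0191.

```bash
echo '[[0.05,0,-0.0096,0,0,0,0],[0.05,0,0,0,0,0,-0.0191],[0.05,0,0,0,0,0,-0.0191]]' > mv.in && python3 drive.py mv.in; echo '[[0.05,0,0,0,0,0,-0.0223],[0.05,0,0,0,0,0,-0.0223]]' > mv.in && python3 drive.py mv.in; echo '[[0.05,0,0,0,0,0,-0.0255],[0.05,0,0,0,0,0,-0.0255]]' > mv.in && python3 drive.py mv.in
```

```text
t: 16.92
position: [0.5353, 0.0158, 0.123]
eef_rot: [0.001, 0.763, 0.647, 0.002]
wrist_force: [0.5, 3.1, 5.7]
finger_gap: 0.0651
gripper_force: 30.0
t: 17.18
position: [0.5344, 0.0154, 0.1211]
eef_rot: [0.0, 0.715, 0.699, 0.0]
wrist_force: [0.5, 0.2, -1.2]
finger_gap: 0.065
gripper_force: 30.0
t: 17.42
position: [0.5343, 0.0154, 0.1208]
eef_rot: [-0.0, 0.657, 0.754, -0.0]
wrist_force: [-0.0, 0.5, -0.3]
finger_gap: 0.0647
gripper_force: 30.0
```

Scaled: 0.002 m is 0.032.

```bash
echo '[[0.05,0,0,0.032,0,0,0],[0.05,0,0,0.032,0,0,0],[0.05,0,0,0,0,0,0]]' > mv.in && python3 drive.py mv.in; echo '[[0.05,0,0,0.016,0,0,0],[0.05,0,0,0.016,0,0,0],[0.05,0,0,0,0,0,0]]' > mv.in && python3 drive.py mv.in
```

```text
t: 17.8
position: [0.5344, 0.0153, 0.1176]
eef_rot: [0.0, 0.659, 0.753, 0.0]
wrist_force: [-1.0, 0.5, 3.2]
finger_gap: 0.0648
gripper_force: 30.0
t: 18.18
position: [0.5345, 0.0153, 0.1175]
eef_rot: [0.001, 0.658, 0.753, 0.0]
wrist_force: [-5.7, 0.9, 12.1]
finger_gap: 0.0652
gripper_force: 30.0
```

Scaled: -0.001 m is -0.016, -0.0006 m is -0.0096, -0.12 rad / 3.1416 = -0.0382.

```bash
echo '[[0.05,0,-0.016,-0.016,0,0,0],[0.05,0,0,-0.0096,0,0,-0.0382],[0.05,0,0,-0.0096,0,0,-0.0382],[0.05,0,0,-0.0096,0,0,-0.0382]]' > mv.in && python3 drive.py mv.in; echo '[[0.05,0,0,-0.0096,0,0,-0.0382],[0.05,0,0,-0.0096,0,0,-0.0382],[0.05,0,0,-0.0096,0,0,-0.0382]]' > mv.in && python3 drive.py mv.in
```

```text
t: 18.68
position: [0.5341, 0.0153, 0.1192]
eef_rot: [0.001, 0.511, 0.859, 0.001]
wrist_force: [-0.4, 0.8, 6.0]
finger_gap: 0.0648
gripper_force: 30.0
t: 19.05
position: [0.5342, 0.0152, 0.121]
eef_rot: [0.001, 0.349, 0.937, 0.001]
wrist_force: [-0.0, 0.7, 4.9]
finger_gap: 0.065
gripper_force: 30.0
```

Scaled: -0.0006 m is -0.0096, -0.0005 m is -0.008, -0.12 rad / 3.1416 = -0.0382.

```bash
echo '[[0.05,0,0,-0.0096,0,0,-0.0382],[0.05,0,0,-0.008,0,0,-0.0382],[0.05,0,0,-0.0064,0,0,-0.0255],[0.05,0,0,0,0,0,0]]' > mv.in && python3 drive.py mv.in; echo '[[0.05,0,0,0,0,0,-0.0191],[0.05,0,0,0,0,0,-0.0191],[0.05,0,0,0,0,0,0]]' > mv.in && python3 drive.py mv.in;
```

```text
t: 19.55
position: [0.5343, 0.0152, 0.1225]
eef_rot: [0.001, 0.197, 0.98, 0.0]
wrist_force: [-0.3, 0.5, 5.9]
finger_gap: 0.0652
gripper_force: 30.0
t: 19.92
position: [0.5345, 0.0152, 0.123]
eef_rot: [0.002, 0.138, 0.99, 0.0]
wrist_force: [-0.3, 0.9, 7.3]
finger_gap: 0.065
gripper_force: 30.0
```

Scaled: -0.06 rad / 3.1416 = -0.0191.

```bash
echo '[[0.05,0,0,0,0,0,-0.0191],[0.05,0,0,0,0,0,-0.0127]]' > mv.in && python3 drive.py mv.in; echo '[[0.05,0,0,0,0,0,-0.0191],[0.05,0,0,0,0,0,-0.0127]]' > mv.in && python3 drive.py mv.in;
```

```text
t: 20.18
position: [0.5346, 0.0152, 0.1231]
eef_rot: [0.002, 0.088, 0.996, 0.0]
wrist_force: [1.0, 0.3, 6.0]
finger_gap: 0.0652
gripper_force: 30.0
t: 20.42
position: [0.5334, 0.0152, 0.1209]
eef_rot: [-0.0, 0.038, 0.999, -0.0]
wrist_force: [-1.1, -0.4, 0.0]
finger_gap: 0.0653
gripper_force: 30.0
```

Scaled: 0.002 m is 0.032, -0.0008 m is -0.0128.

```bash
echo '[[0.05,-0.0128,0,0.032,0,0,0],[0.05,0,0,0.032,0,0,0],[0.05,0,0,0.016,0,0,0],[0.05,0,0,0,0,0,0]]' > mv.in && python3 drive.py mv.in
```

```text
t: 20.92
position: [0.5342, 0.0151, 0.1166]
eef_rot: [0.0, 0.039, 0.999, -0.0]
wrist_force: [-1.0, -0.3, 2.8]
finger_gap: 0.0651
gripper_force: 30.0
```

Scaled: 0.0006 m is 0.0096, 0.12 rad / 3.1416 = 0.0382.

```bash
echo '[[0.05,0,0,0.0096,0,0,0.0382],[0.05,0,0,0.0096,0,0,0.0382],[0.05,0,0,0.0096,0,0,0.0382],[0.05,0,0,0.0096,0,0,0.0382]]' > mv.in && python3 drive.py mv.in; echo '[[0.05,0,0,0.0096,0,0,0.0382],[0.05,0,0,0.0096,0,0,0.0382],[0.05,0,0,0.0096,0,0,0.0382],[0.05,0,0,0.0096,0,0,0.0382]]' > mv.in && python3 drive.py mv.in; python3 -c "
from h import *
togo(.534,.015,.1114);print(env.sense()['moment'])"
```

```text
t: 21.42
position: [0.5347, 0.015, 0.1143]
eef_rot: [0.001, 0.277, 0.961, 0.0]
wrist_force: [0.4, -0.3, 2.3]
finger_gap: 0.0648
gripper_force: 30.0
t: 21.92
position: [0.5342, 0.0153, 0.1114]
eef_rot: [-0.0, 0.497, 0.868, 0.0]
wrist_force: [-1.6, 1.3, 2.8]
finger_gap: 0.0653
gripper_force: 30.0
t 21.925 pos [0.5342 0.0153 0.1114] psi 0.53 tool d [-0.0002 -0.0004  0.    ] tilt [0.0001 0.0004] rz None F [-1.6  1.3  2.8] q6 -0.565 gap 0.0653
[ 0.10166708  0.12202984 -0.0175794 ]
```

Scaled: 0.0005 m is 0.008, 0.1 rad / 3.1416 = 0.0318.

```bash
echo '[[0.05,0,0,0.008,0,0,0.0318],[0.05,0,0,0,0,0,0.0318],[0.05,0,0,0,0,0,0]]' > mv.in && python3 drive.py mv.in; python3 -c "
from h import *
togo(.534,.015,.1114);print(env.sense()['moment'])";echo '[[0.05,0,0,0.008,0,0,0.0318],[0.05,0,0,0.008,0,0,0.0318],[0.05,0,0,0,0,0,0]]' > mv.in && python3 drive.py mv.in; python3 -c "
from h import *
togo(.534,.015,.1114);print(env.sense()['moment'])"
```

```text
t: 22.3
position: [0.5346, 0.0151, 0.1114]
eef_rot: [0.001, 0.579, 0.815, 0.0]
wrist_force: [0.1, -0.0, 3.1]
finger_gap: 0.0652
gripper_force: 30.0
t 22.3 pos [0.5346 0.0151 0.1114] psi 0.3347 tool d [ 0.0001 -0.0006  0.    ] tilt [ 0.0013 -0.    ] rz None F [ 0.1 -0.   3.1] q6 -0.37 gap 0.0652
[-0.06173678  0.00555228  0.00210853]
t: 22.68
position: [0.535, 0.015, 0.1114]
eef_rot: [0.001, 0.658, 0.753, 0.001]
wrist_force: [-0.1, -0.1, 6.5]
finger_gap: 0.0649
gripper_force: 30.0
t 22.675 pos [0.535  0.015  0.1114] psi 0.1351 tool d [ 0.0002 -0.0009 -0.    ] tilt [ 0.0027 -0.0004] rz None F [-0.1 -0.1  6.5] q6 -0.17 gap 0.0649
[-0.09792519  0.11454316 -0.0976204 ]
```

Scaled: 0.15 rad / 3.1416 = 0.0477.

```bash
echo '[[0.05,0,0,0,0,0,0.0318],[0.05,0,0,0,0,0,0.0477]]' > mv.in && python3 drive.py mv.in >/dev/null; python3 -c "
from h import *
togo(.534,.015,.1114);print(env.sense()['moment'],env.sense()['tau'][5])
s=imaging.capture('side');cv2.imwrite('pics/g6.png',cv2.resize(s['img'][140:250,190:300],None,fx=5,fy=5,interpolation=2)[:,:,::-1])"
```

```text
t 22.925 pos [0.5346 0.0149 0.1113] psi -0.116 tool d [ 0.     -0.0006 -0.0001] tilt [ 0.0018 -0.0008] rz None F [-1.  -2.7  6.4] q6 0.081 gap 0.0649
[-0.51049063  0.31466313  1.17778395] -0.49258461222052574
```

View pics/g6.png

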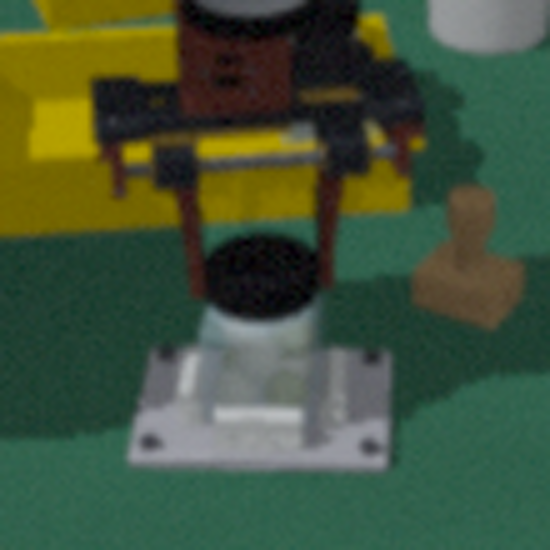

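Scaled: 0.1 rad / 3.1416 = 0.0318.

```bash
echo '[[0.05,0,0,0,0,0,0.0318],[0.05,0,0,0,0,0,0.0223]]' > mv.in && python3 drive.py mv.in >/dev/null; python3 -c "
from h import *
togo(.534,.015,.1114);print(env.sense()['moment'][2])"; echo '[[0.05,0,0,0,0,0,0],[0.088,0,0,0,0,0,0],[0.088,0,0,0,0,0,0],[0.088,0,0,0,0,0,0],[0.088,0,0,0,0,0,0]]' > mv.in && python3 drive.py mv.in >/dev/null; python3 -c "
from h import *
togo(.5345,.015,.066,-.286)"
```

```text
t 23.225 pos [0.5348 0.0155 0.1112] psi -0.2835 tool d [-0.0007 -0.0007 -0.0002] tilt [0.0024 0.0002] rz None F [0.1 3.  4.4] q6 0.249 gap 0.0644
1.7260849543305798
t 23.85 pos [0.5341 0.0151 0.1096] psi -0.2859 tool d [0.0001 0.0005 0.0436] tilt [-0.0005  0.    ] rz 0.0001 F [-0.1 -0.5  0.9] q6 0.25 gap 0.0877
```

Home, with a stop torque of 1.7 N m. Next I grasp the body and lift.

Scaled: 0.02 m is 0.32, 0.015 m is 0.24.

```bash
echo '[[0.088,0,0,0.24,0,0,0],[0.088,0,0,0.32,0,0,0],[0.088,0,0,0.16,0,0,0],[0.05,0,0,0,0,0,0],[0.05,0,0,0,0,0,0],[0.05,0,0,0,0,0,0],[0.05,0,0,0,0,0,0],[0.05,0,0,0,0,0,0]]' > mv.in && python3 drive.py mv.in; echo '[[0.05,0,0,-0.16,0,0,0],[0.05,0,0,-0.32,0,0,0],[0.05,0,0,-0.48,0,0,0],[0.05,0,0,-0.64,0,0,0],[0.05,0,0,-0.48,0,0,0],[0.05,0,0,0,0,0,0]]' > mv.in && python3 drive.py mv.in; python3 -c "
from h import *
togo(.47,.352,.19,-.117)"
```

```text
t: 24.85
position: [0.5345, 0.0151, 0.0656]
eef_rot: [0.0, 0.801, 0.599, 0.0]
wrist_force: [-1.5, -0.4, 3.0]
finger_gap: 0.0664
gripper_force: 29.4
t: 25.6
position: [0.5351, 0.0151, 0.1984]
eef_rot: [0.002, 0.801, 0.599, 0.002]
wrist_force: [1.2, 0.2, -4.3]
finger_gap: 0.0671
gripper_force: 29.5
t 25.6 pos [0.5351 0.0151 0.1984] psi -0.286 tool d [ 0.3048 -0.1575  0.008 ] tilt [ 0.0051 -0.0001] rz -0.169 F [ 1.2  0.2 -4.3] q6 0.251 gap 0.0671
```

```bash
echo '[[0.05,0.4,-0.208,0,0,0,0],[0.05,0.64,-0.336,0,0,0,0],[0.05,0.72,-0.368,0,0,0,0],[0.05,0.72,-0.368,0,0,0,0],[0.05,0.72,-0.368,0,0,0,0],[0.05,0.72,-0.368,0,0,0,0],[0.05,0.64,-0.32,0,0,0,0],[0.05,0.32,-0.16,0,0,0,0]]' > mv.in && python3 drive.py mv.in >/dev/null; echo '[[0.05,0,0,0,0,0,-0.0255],[0.05,0,0,0,0,0,-0.0286],[0.05,0,0,0,0,0,0]]' > mv.in && python3 drive.py mv.in>/dev/null; python3 -c "
from h import *
togo(.47,.352,.062,-.117)
s=imaging.capture('side');t=imaging.capture('top');p=env.sense()['position'];print(proj(s,p-[0,0,.05]))
a=cv2.resize(s['img'][60:200,165:285],None,fx=4,fy=4,interpolation=2);b=cv2.resize(t['img'][140:280,70:190],None,fx=4,fy=4,interpolation=2)
cv2.imwrite('pics/g7.png',np.hstack([a[:560,:400],b[:,:400]])[:,:,::-1])"
```

```text
t 26.975 pos [0.4704 0.351  0.1936] psi -0.1174 tool d [ 0.0011 -0.0003  0.1316] tilt [-0.0018 -0.0016] rz -0.0004 F [-0.6  1.  -3.3] q6 0.701 gap 0.0669
[202.5471254  136.29817387]
```

View pics/g7.png

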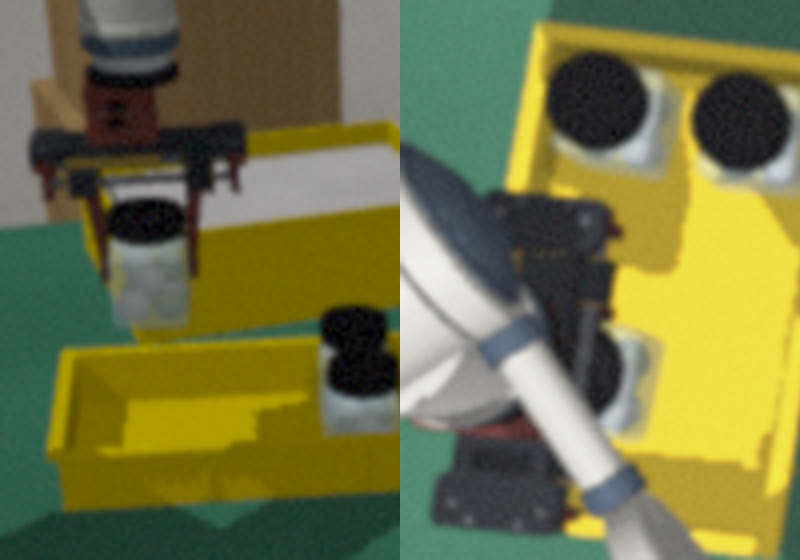

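Scaled: 0.035 m is 0.56, 0.03 m is 0.48.

```bash
echo '[[0.05,0,0,0.48,0,0,0],[0.05,0,0,0.56,0,0,0],[0.05,0,0,0.48,0,0,0],[0.05,0,0,0.32,0,0,0],[0.05,0,0,0.16,0,0,0],[0.05,0,0,0,0,0,0]]' > mv.in && python3 drive.py mv.in; echo '[[0.05,0,0,0.032,0,0,0],[0.05,0,0,0.032,0,0,0],[0.05,0,0,0,0,0,0]]' > mv.in && python3 drive.py mv.in
```

```text
t: 27.82
position: [0.4705, 0.3517, 0.0698]
eef_rot: [-0.0, 0.747, 0.665, -0.0]
wrist_force: [0.5, -0.3, -4.3]
finger_gap: 0.0666
gripper_force: 29.5
t: 28.2
position: [0.4707, 0.3519, 0.0663]
eef_rot: [0.0, 0.747, 0.665, 0.0]
wrist_force: [0.4, 0.1, -4.9]
finger_gap: 0.0667
gripper_force: 29.5
```

Scaled: 0.002 m is 0.032, 0.001 m is 0.016.

```bash
echo '[[0.05,0,0,0.032,0,0,0],[0.05,0,0,0.016,0,0,0],[0.05,0,0,0,0,0,0]]' > mv.in && python3 drive.py mv.in; echo '[[0.05,0,0,0.016,0,0,0],[0.05,0,0,0.016,0,0,0],[0.05,0,0,0,0,0,0]]' > mv.in && python3 drive.py mv.in
```

```text
t: 28.58
position: [0.4705, 0.3517, 0.0627]
eef_rot: [-0.0, 0.747, 0.665, -0.0]
wrist_force: [-0.2, 0.7, -3.8]
finger_gap: 0.0666
gripper_force: 29.5
t: 28.95
position: [0.4706, 0.3518, 0.0617]
eef_rot: [0.0, 0.747, 0.665, 0.0]
wrist_force: [-1.5, -0.9, 0.6]
finger_gap: 0.0667
gripper_force: 29.5
```

Touched down on the tray floor. Now I release, back off and check.

Scaled: -0.06 m is -0.96, -0.04 m is -0.64.

```bash
echo '[[0.088,0,0,0,0,0,0],[0.088,0,0,0,0,0,0],[0.088,0,0,0,0,0,0],[0.088,0,0,0,0,0,0],[0.088,0,0,-0.32,0,0,0],[0.088,0,0,-0.64,0,0,0],[0.088,0,0,-0.96,0,0,0],[0.088,0,0,-0.96,0,0,0]]' > mv.in && python3 drive.py mv.in; echo '[[0.088,-0.48,0,0,0,0,0],[0.088,-0.8,0,0,0,0,0],[0.088,-0.8,0,0,0,0,0],[0.088,-0.8,0,0,0,0,0],[0.088,-0.48,0,0,0,0,0],[0.088,0,0,0,0,0,0]]' > mv.in && python3 drive.py mv.in; python3 -c "
from h import *
s=imaging.capture('side');t=imaging.capture('top')
for n,c in(('side',s),('top',t)):
    g=c['img'];k,_=cv2.findContours(((g.max(2)<60)).astype(np.uint8),0,1)
    P=lambda q:np.round(proj(c,q),1)
    u,v=P([.4707,.3518,.1]).astype(int);print(n,'pred lid centre',u,v)
    for q in k:
        x,y,w,h=cv2.boundingRect(q)
        if cv2.contourArea(q)>60 and abs(x+w/2-u)<40 and abs(y+h/2-v)<40: print('dark blob',x+w/2,y+h/2,w,h,cv2.fitEllipse(q))
"
```

```text
t: 29.95
position: [0.4703, 0.3516, 0.2443]
eef_rot: [0.0, 0.747, 0.665, 0.001]
wrist_force: [0.9, 0.3, -0.1]
finger_gap: 0.0877
gripper_force: 0.0
t: 30.7
position: [0.4463, 0.1418, 0.243]
eef_rot: [0.001, 0.748, 0.664, 0.001]
wrist_force: [-0.8, 0.7, 0.1]
finger_gap: 0.0878
gripper_force: 0.0
side pred lid centre 203 147
dark blob 204.5 150.0 17 12 ((204.08819580078125, 149.71263122558594), (11.350675582885742, 17.38103675842285), 86.96190643310547)
dark blob 198.5 110.0 65 66 ((198.36683654785156, 109.75865173339844), (52.96672821044922, 61.274375915527344), 169.3023681640625)
top pred lid centre 124 235
dark blob 123.0 236.5 18 23 ((122.53857421875, 236.71533203125), (16.19782066345215, 23.96213150024414), 175.2466583251953)
```

The lid is level and where it was predicted to be, and the arm is clear. Handing in.

```bash
python3 -c "
from station import env, imaging
print(env.hand_in())"
```

```text
the job is handed in; nothing more can be done
None
```

The job is handed in at about 31 s: the lid was screwed fully home in the fixture, and the closed jar is standing in the tray, released, with the arm clear; the judge's verdict was not shown.

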